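# Release a stuck casting mould with a hand jack and hold it open

## Robot

A 6-joint arm with a two-finger parallel gripper is mounted at the origin on the work surface. World frame = base frame: x ahead of the robot, y to its left, z up, the work surface at z = 0. Lengths are in m, angles in rad, forces in N, time in s.
With the tool pointing down it reaches from about 0.3 to 0.75 m from the base axis. Payload 8.5 kg.
Tool frame: the origin (TCP) lies midway between the tips of the shut fingers; the grasp point (between the pads) lies 19 mm behind it (ctrl.pinch_z is the distance from the TCP to the grasp point, in m); z points along the fingers, y is the direction in which the jaws open and shut (so a half turn about z gives the same grasp; the last joint's range is limited). The gripper opens to 88 mm and grips with 3 to 60 N. Pads are 18 mm wide; open, the fingers measure 123 mm over their backs; the gripper's body (75 mm by 187 mm) begins 45 mm behind the grasp point.
Start: joints at [-1.418, 0.381, 1.297, -0, 1.464, -0.215], TCP at [0.198, -0.513, 0.239] pointing down, gripper open.
Joint ranges: [-3.11, 3.11], [-0.89, 2.33], [0.22, 2.48], [-1.42, 4.56], [0.17, 2.85], [-2.88, 2.88]. Speed limits (rad/s): [2.39, 2.39, 3.14, 3.14, 3.14, 3.14].

## Interface

Orientations are given as a 3x3 rotation matrix whose columns are the frame's x, y, z axes.
In Python, from cell import ctrl gives the robot as it stands. The module is installed in compiled form; this text tells all that it offers.
- The arm moves only by the tool carry_out, never from a script. Its argument "motion" is a list that holds one entry, the list of rows, each a list of 7 numbers: the opening in per cent of the stroke, from 0 (shut) to 100 (fully open), then the shift along the tool's x, y, z in units of 25 mm (1.0 is 25 mm), then the turn, a rotation vector about the tool's x, y, z in units of 5 degrees (1.0 is 5 degrees). In form: [[[grip, tx, ty, tz, ax, ay, az], ...]]. A call has 1 to 10 rows; each row shifts and turns the pose as measured when the row begins, along the tool's axes as they then stand; what a row does not reach is not made up. A row lasts 1/12 s, in which the tool goes at most 41.7 mm and 7.16 degrees, less where a joint would pass 70% of its speed; a pose out of reach is approached as far as the arm can. A call is refused whole if a number of a shift passes 1 or a number of a turn 1, either way. A call with a gripper value outside its range is refused whole. The fingers move at their own pace and stop on an object; "force" is the grip in N (left out, the last holds). Time passes only in rows, so rows that do not move let the fingers close. It gives the time, the measured TCP pose, the force and the opening at its end, in the units of the state.
- ctrl.observe(): the state, without advancing time (a new reading comes with each control period).
- ctrl.capture(name): name is "scene" or "top" or "wrist"; returns (picture, depth): 384x512x3 uint8, red, green, blue; 384x512 float32, m along the optical axis (not along the pixel's ray), 0 where there is no reading.
- ctrl.camera_params(name): a dict with "camera_matrix" (3x3 intrinsics, pixels), "dist" ([k1, k2, p1, p2, k3] as OpenCV has them; the pictures are not rectified), "rvec" (rotation vector, rad) and "tvec" (3), from world to camera coordinates, as OpenCV has them. Camera axes: x right, y down, z forward; pixel columns grow to the right and rows downward; lengths in m; the calibration is good to about 2 mm. A picture is of the moment at which its call begins: read the wrist's pose just before it. camera_params takes no time and is no camera call; for the wrist camera it gives the pose at the moment of the call.
- ctrl.finish_job(): hands the job in, once; it reports no verdict.
The state is a dict: "clock": time; "joints": joint angles; "dq": joint speeds; "tau": joint torques, N m; "ee_pos": TCP position; "orientation": TCP orientation; "force": force on the tool from outside, world axes, zero at the start; "ft_torque": the same for the moment, N m; "gripper_width": finger opening in m.
Only numpy, scipy, OpenCV 4.12 (cv2) and the standard library are available. Lean on these libraries where they do the work, as an engineer would, in place of code of your own. Each camera call takes 0.05 s, during which the arm holds its last target. There are 200 camera calls.

## Task

Flip the vacuum switch's toggle all the way over to off, then stand the small hand jack on the table with its saddle centred under the cross-and-ring mark on the mould lid's lift lug, and let go of the jack. Pump its handle: press it fully down once to break the lid loose, let it come all the way back up so that the lid closes, then press it fully down again and finish while still holding it down, so that the jack alone keeps the lid raised. Do not push or lift the lid with the gripper, and leave the cup, spoon and modelling stick where they are.

Things in the scene. Friction and masses are not known exactly. Their poses are not given: they have to be found in the camera images.
- vacuum_base: Vacuum switch: grey block 70 (x) x 50 (y) x 25 mm high, fixed to the table; origin at the centre of its underside. Its toggle is hinged above this point, 22 mm above the table, and swings in the block's x-z plane: on = leaning to -x (roughly towards the robot), off = leaning to +x (roughly away from the robot).
- vacuum_tip (a point): Centre of the white ball (26 mm diameter) on the end of the toggle, a 10 mm rod; 65 mm from the hinge. It is 79 mm above the table at either end of the swing, 87 mm midway, and travels 62 mm along the block's x.
- vacuum (a joint): Toggle angle, rad: 0 to 0.12 = on (leaning 0.5 rad to the block's -x), 1.0 = off, at its stop (leaning 0.5 rad to +x). It stays where it is left; about 1 N at the ball moves it.
- jack_grip (a point): Loose hand jack, 0.77 kg: middle of its upright grey grip block, 62 mm above the jack's underside. x points from handle to saddle, z up. Block: 42 mm along x, 36 mm along y (grip across y), top 85 mm above the underside. Saddle axis 64 mm ahead (+x). Flat steel foot 8 mm thick, 70 mm wide, from 136 mm behind to 94 mm ahead of this point.
- saddle_top (a point): Centre of the top of the jack's round steel saddle (34 mm diameter), over a column of 36 mm diameter; 62 mm above the jack's underside with the handle up. It rises straight up by 60 mm per rad of handle, 36 mm in all.
- handle (a joint): Jack handle angle, rad: 0 = fully up (its spring and the lid's weight bring it back there), 0.6 = fully down, at its stop. Hinge: 16 mm behind (-x of) jack_grip, level, 55 mm above the jack's underside; the centre of the pressing pad is 105 mm from the hinge, behind it, 0.5 rad above level when up, 0.1 rad below level when down.
- handle_pad (a point): Centre of the top of the aluminium pressing pad (36 x 44 x 10 mm) at the handle's end. Above the jack's underside / behind jack_grip: 110 / 107 mm with the handle up, 49 / 122 mm with it down, on an arc. The pad slopes 0.3 rad towards the jack when up, 0.3 rad the other way when down. Pressing it takes 2 to 3 N unloaded, 6 to 9 N with the lid.
- lift_pad (a point): Lift point: centre of the underside of a round pad (36 mm diameter) under the lift lug, 69 mm above the table when the lid is closed. The lug is a steel tongue, 50 mm wide, top 84 mm high, with a raised ring and cross right above this point; it ends 28 mm behind (-x). x points from here to the lid, square to the lid's edge, which is 50 mm ahead. Bring the jack in along +x.
- station: Casting station, fixed: grey vacuum box 220 (x) x 170 (y) mm, with an aluminium mould lid on it, lid edge 84 mm and white mould in its middle 102 mm above the table. Origin at the centre of its underside; x points from the lug (at -x) to the lid's hinge (at +x). The lift point is 160 mm behind the origin (-x).
- lid (a joint): Opening angle of the mould lid, rad: 0 = closed, grows as the lug rises; about 0.11 with the jack fully pumped. Hinge 267 mm ahead (+x) of the lift point. The lid weighs 1.4 to 2.1 kg and falls shut when not held.
- cup_rim (a point): Bystander: centre of the mouth of a white plastic cup, 72 mm diameter, 85 mm high.
- spoon_grip (a point): Bystander: handle of a white plastic spoon, 170 mm long, lying on the table.
- stick: Bystander: yellow plastic modelling stick, 110 mm long, 8 mm thick, lying on the table.
Not all that is in view belongs to the job. What is shaped like the vacuum_base but orange is not meant.

How it is judged:
By the outcome, as a careful person would: the job done as asked, in the order asked, and still so for the second after the job is handed in, while the arm keeps its last pose, push and grip.
It also fails if it takes over 72 s, if anything falls off the work surface, if the arm or the gripper's body presses on something with over 40 N, if the wrist force passes 120 N, or if a joint passes its speed limit or range.

## Working session

There is one attempt and no reset: what is moved stays moved. The work goes in short steps, Python scripts to look and compute and a tool call to move; the robot and the scene stay as the last step left them, time stands still between calls to the robot, and variables do not carry over. Pictures are saved under pics/ and viewed, about 8 in all and at most 12, crops included, and the job is handed in when it is done.

Besides the shell and the picture viewer there is one more tool, called after ">>>" as a command line: name --argument value ..., lists and objects as JSON in quotes. carry_out: Moves the arm, as the interface text tells. Its arguments: {"type":"object","properties":{"motion":{"type":"array"},"force":{"type":"number"}},"required":["motion"]}

```bash
mkdir -p pics; cat > h.py <<'E'
import numpy as np, cv2
from cell import ctrl
def cam(n):
    p=ctrl.camera_params(n); K=np.array(p["camera_matrix"],float);d=np.array(p["dist"],float)
    R=cv2.Rodrigues(np.array(p["rvec"],float))[0];t=np.array(p["tvec"],float).ravel(); return K,d,R,t
def ray(c,uv,z):
    K,d,R,t=c; u=cv2.undistortPoints(np.array(uv,float).reshape(-1,1,2),K,d).reshape(-1,2)
    D=np.c_[u,np.ones(len(u))]@R; C=-R.T@t
    return C+D*((z-C[2])/D[:,2])[:,None]
def cloud(c,dep):
    K,d,R,t=c; h,w=dep.shape; g=np.stack(np.meshgrid(np.arange(w),np.arange(h)),-1).reshape(-1,1,2).astype(float)
    u=cv2.undistortPoints(g,K,d).reshape(-1,2); P=np.c_[u,np.ones(len(u))]*dep.reshape(-1,1)
    return ((P-t)@R).reshape(h,w,3)
def snap(n,f):
    c=cam(n); im,dep=ctrl.capture(n); cv2.imwrite("pics/%s.png"%f,im[:,:,::-1]); np.savez("pics/%s.npz"%f,im=im,dep=dep,X=cloud(c,dep)); return c,im,dep
E
python3 - <<'E'
from h import *
for n in("scene","top"):
    snap(n,n+"0"); c=cam(n); print(n,-c[2].T@c[3])
a=np.hstack([cv2.imread("pics/top0.png")]); 
print({k:np.round(v,3).tolist() for k,v in ctrl.observe().items()}, ctrl.pinch_z)
E
```

```text
scene [1.40702418 0.23285207 0.62320616]
top [0.32493591 0.04073502 1.11167049]
{'clock': 0.1, 'joints': [-1.418, 0.381, 1.298, -0.0, 1.464, -0.215], 'dq': [0.0, 0.0, -0.005, 0.002, 0.002, 0.0], 'tau': [0.005, -43.865, -22.491, 0.072, 0.034, -0.0], 'ee_pos': [0.198, -0.513, 0.238], 'orientation': [[0.933, 0.36, -0.0], [0.36, -0.933, 0.001], [0.0, -0.001, -1.0]], 'force': [-1.033, -0.395, 0.796], 'ft_torque': [0.057, -0.02, -0.033], 'gripper_width': 0.088} 0.0187
```

View pics/top0.png

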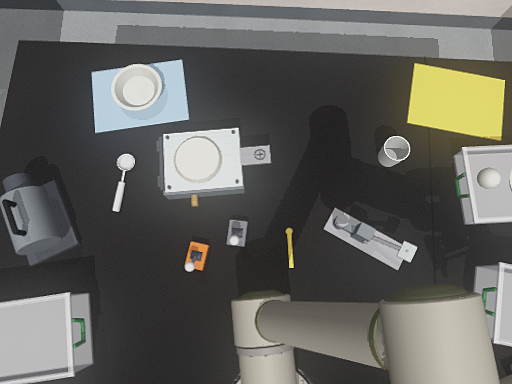

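View pics/scene0.png

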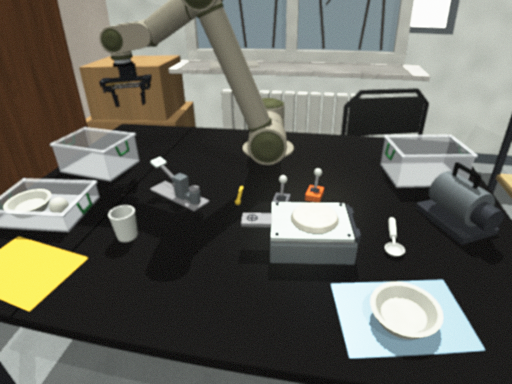

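The top view shows the grey switch at (237,233), with an orange look-alike at (196,257). The station is at (200,160) with its lug mark at (260,154). The jack is at (370,238) with its pad at (407,252), and the cup is at (394,150). The grey block is the one meant, and I'll confirm it in an enlarged crop.

```bash
python3 - <<'E'
from h import *
z=np.load("pics/top0.npz"); im=z["im"];X=z["X"]; c=cam("top")
a=cv2.resize(im[115:275,155:435],None,fx=2.8,fy=2.8,interpolation=cv2.INTER_CUBIC)
cv2.imwrite("pics/crop1.png",a[:,:,::-1])
h=X[:,:,2]
def rect(name,m):
    n,l,s,_=cv2.connectedComponentsWithStats(m.astype(np.uint8))
    for i in range(1,n):
        if s[i,4]>60:
            P=X[l==i]; r=cv2.minAreaRect(P[:,:2].astype(np.float32)*1000)
            print(name,s[i,:5],"mean",P.mean(0).round(3),"rect",np.round(r[0]),np.round(r[1]),round(r[2],1))
box=np.zeros(h.shape,bool); box[110:280,150:440]=1
rect("lid",box&(h>.076)&(h<.095))
rect("low",box&(h>.004)&(h<.014))
rect("sw",box&(h>.019)&(h<.03))
rect("mid",box&(h>.035)&(h<.12))
for n,uv in dict(lug=(260,154),pad=(407,252)).items(): print(n,ray(c,uv,.085).round(3),X[uv[1],uv[0]].round(3))
E
```

```text
lid [ 157  128  114   65 3788] mean [0.63  0.199 0.084] rect [636. 187.] [166. 304.] 7.6
lid [383 136  27  26 173] mean [ 0.691 -0.308  0.083] rect [ 690. -306.] [70. 70.] 0.9
lid [355 222  21  19 236] mean [ 0.459 -0.22   0.084] rect [ 460. -220.] [42. 36.] 63.4
lid [229 235  10  10  74] mean [0.42  0.118 0.089] rect [421. 118.] [23. 23.] 2.1
lid [380 239  16  11  72] mean [ 0.43  -0.277  0.085] rect [ 431. -278.] [41. 13.] 63.5
lid [185 262  10  10  72] mean [0.348 0.226 0.087] rect [348. 227.] [23. 21.] 35.3
low [385 148  13  11  67] mean [ 0.702 -0.318  0.007] rect [ 702. -318.] [45. 22.] 46.6
low [ 323  208   80   63 1105] mean [ 0.44  -0.235  0.007] rect [ 451. -240.] [231.  74.] 62.5
low [285 228   9  40 155] mean [ 0.416 -0.03   0.008] rect [415. -32.] [107.  17.] 8.5
low [374 231  28  16 113] mean [ 0.453 -0.297  0.007] rect [ 453. -302.] [81. 14.] 68.2
sw [226 219  21  28 311] mean [0.451 0.115 0.024] rect [447. 117.] [50. 70.] 86.1
sw [342 223  15  10  68] mean [ 0.474 -0.191  0.027] rect [ 477. -190.] [30. 25.] 64.1
sw [185 242  23  29 333] mean [0.383 0.219 0.024] rect [379. 222.] [50. 70.] 80.7
mid [ 157  128  114   78 5777] mean [0.624 0.208 0.086] rect [621. 186.] [199. 304.] 7.1
mid [380 136  30  29 469] mean [ 0.692 -0.309  0.066] rect [ 690. -306.] [70. 70.] 0.9
mid [334 214  15  15 158] mean [ 0.487 -0.161  0.058] rect [ 488. -162.] [33. 34.] 65.3
mid [352 222  65  41 727] mean [ 0.435 -0.265  0.09 ] rect [ 436. -268.] [148.  44.] 63.3
mid [229 229  13  16 102] mean [0.425 0.118 0.079] rect [431. 119.] [27. 44.] 84.0
mid [185 256  12  16  99] mean [0.353 0.225 0.077] rect [356. 225.] [22. 40.] 72.8
lug [[0.654 0.062 0.085]] [0.654 0.062 0.084]
pad [[ 0.411 -0.326  0.085]] [ 0.409 -0.318  0.107]
```

View pics/crop1.png

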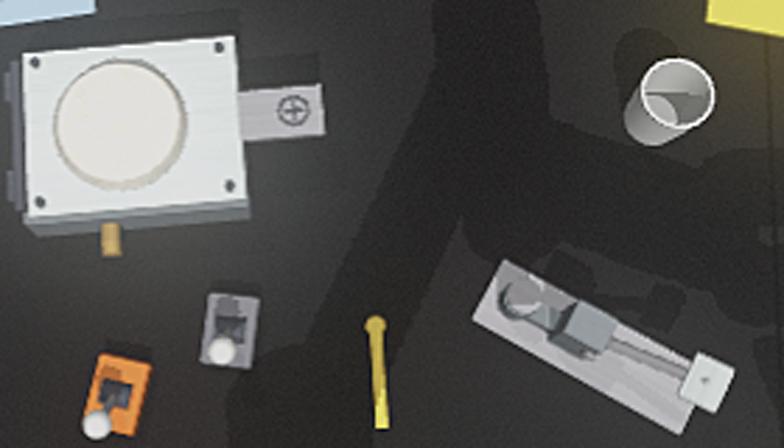

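The crop confirms the grey switch at crop (228,330), with its white ball leaning towards the robot. The orange one at crop (115,393) is the decoy. The lug mark is at crop (293,110) and the jack's saddle points up-left.

Next is the toggle.

```bash
cat >> h.py <<'E'
def yaw(R): return np.degrees(np.arctan2(R[1,0],R[0,0]))
def plan(*tg):
    "legs (x,y,z,yaw deg): az units total and then shift units in the tool axes after turning, tool taken as down"
    s=ctrl.observe(); p=np.array(s["ee_pos"]);R=np.array(s["orientation"]);y=yaw(R)
    print("t",round(s["clock"],2),"at",p.round(4),"yaw",round(y,1),"z",R[:,2].round(3),"F",np.round(s["force"],1),"w",round(s["gripper_width"],4))
    for g in tg:
        da=(y-g[3]+180)%360-180; y=g[3]; a=np.radians(y); d=np.array(g[:3])-p; p=np.array(g[:3])
        t=np.array([d[0]*np.cos(a)+d[1]*np.sin(a), d[0]*np.sin(a)-d[1]*np.cos(a), -d[2]])/.025
        n=int(np.ceil(max(abs(t).max(),np.linalg.norm(t)*25/41)));print(" to",g,"az",round(da/5,2),"shift",t.round(2),"n",n,"per",(t/max(n,1)).round(2))
E
python3 -c "
from h import *
plan((.36,-.2,.2,-4),(.365,.115,.16,-4),(.365,.119,.068,-4))"
```

```text
t 0.1 at [ 0.1977 -0.513   0.2382] yaw 21.1 z [-0.     0.001 -1.   ] F [-1.  -0.4  0.8] w 0.0883
 to (0.36, -0.2, 0.2, -4) az 5.01 shift [  5.6  -12.94   1.53] n 13 per [ 0.43 -1.    0.12]
 to (0.365, 0.115, 0.16, -4) az 0.0 shift [ -0.68 -12.58   1.6 ] n 13 per [-0.05 -0.97  0.12]
 to (0.365, 0.119, 0.068, -4) az 0.0 shift [-0.01 -0.16  3.68] n 4 per [-0.   -0.04  0.92]
```

>>> carry_out --motion '[[[0,0.43,-1,0,0,0,1],[0,0.43,-1,0,0,0,1],[0,0.43,-1,0,0,0,1],[0,0.43,-1,0,0,0,1],[0,0.43,-1,0,0,0,1],[0,0.43,-1,0.1,0,0,0],[0,0.43,-1,0.1,0,0,0],[0,0.43,-1,0.1,0,0,0],[0,0.43,-1,0.1,0,0,0],[0,0.43,-1,0.1,0,0,0]]]'

```text
clock: 0.93
ee_pos: [0.2919, -0.2529, 0.2223]
orientation: [[0.995, -0.099, -0.002], [-0.099, -0.995, 0.007], [-0.003, -0.006, -1.0]]
force: [0.8, 0.7, -0.3]
gripper_width: 0.0238
```

```bash
python3 -c "
from h import *
plan((.365,.115,.16,-4),(.365,.119,.068,-4))"
```

```text
t 0.93 at [ 0.2919 -0.2529  0.2223] yaw -5.7 z [-0.002  0.007 -1.   ] F [ 0.8  0.7 -0.3] w 0.0238
 to (0.365, 0.115, 0.16, -4) az -0.34 shift [  1.89 -14.89   2.49] n 15 per [ 0.13 -0.99  0.17]
 to (0.365, 0.119, 0.068, -4) az 0.0 shift [-0.01 -0.16  3.68] n 4 per [-0.   -0.04  0.92]
```

>>> carry_out --motion '[[[0,0.3,-1,0.15,0,0,0],[0,0.3,-1,0.15,0,0,0],[0,0.3,-1,0.15,0,0,0],[0,0.3,-1,0.15,0,0,0],[0,0.1,-1,0.15,0,0,0],[0,0.1,-1,0.15,0,0,0],[0,0.1,-1,0.15,0,0,0],[0,0.1,-1,0.15,0,0,0],[0,0,-1,0.15,0,0,0],[0,0,-1,0.15,0,0,0]]]'

```text
clock: 1.77
ee_pos: [0.3578, 0.0056, 0.184]
orientation: [[0.995, -0.1, -0.003], [-0.1, -0.995, 0.008], [-0.004, -0.008, -1.0]]
force: [0.5, -0.2, 0.6]
gripper_width: 0.0005
```

```bash
python3 -c "
from h import *
plan((.365,.115,.16,-4),(.365,.119,.068,-4))"
```

```text
t 1.77 at [0.3578 0.0056 0.184 ] yaw -5.7 z [-0.003  0.008 -1.   ] F [ 0.5 -0.2  0.6] w 0.0005
 to (0.365, 0.115, 0.16, -4) az -0.35 shift [-0.02 -4.38  0.96] n 5 per [-0.   -0.88  0.19]
 to (0.365, 0.119, 0.068, -4) az 0.0 shift [-0.01 -0.16  3.68] n 4 per [-0.   -0.04  0.92]
```

>>> carry_out --motion '[[[0,0,-1,0.2,0,0,-0.35],[0,0,-1,0.2,0,0,0],[0,0,-0.9,0.2,0,0,0],[0,0,-0.8,0.2,0,0,0],[0,0,-0.5,0.2,0,0,0],[0,0,0,0.9,0,0,0],[0,0,0,0.9,0,0,0],[0,0,0,0.9,0,0,0],[0,0,0,0.6,0,0,0],[0,0,0,0,0,0,0]]]'

```text
clock: 2.6
ee_pos: [0.3638, 0.1221, 0.0725]
orientation: [[0.998, -0.06, -0.003], [-0.06, -0.998, 0.009], [-0.003, -0.009, -1.0]]
force: [1.1, 0.5, 0.9]
gripper_width: 0.0005
```

```bash
python3 -c "
from h import *
plan((.365,.119,.068,-4),(.46,.113,.068,-4))"
```

```text
t 2.6 at [0.3638 0.1221 0.0725] yaw -3.4 z [-0.003  0.009 -1.   ] F [1.1 0.5 0.9] w 0.0005
 to (0.365, 0.119, 0.068, -4) az 0.12 shift [0.06 0.12 0.18] n 1 per [0.06 0.12 0.18]
 to (0.46, 0.113, 0.068, -4) az 0.0 shift [ 3.81 -0.03 -0.  ] n 4 per [ 0.95 -0.01 -0.  ]
```

>>> carry_out --motion '[[[0,0.3,0.1,0.1,0,0,0],[0,0.4,0,0,0,0,0],[0,0.4,0,0,0,0,0],[0,0.4,0,0,0,0,0],[0,0.4,0,0,0,0,0],[0,0.4,0,0,0,0,0],[0,0.4,0,0,0,0,0],[0,0.4,0,0,0,0,0],[0,0.3,0,0,0,0,0],[0,0.2,0,0,0,0,0]]]'

```text
clock: 3.43
ee_pos: [0.4579, 0.1131, 0.076]
orientation: [[0.998, -0.061, -0.014], [-0.061, -0.998, 0.01], [-0.015, -0.01, -1.0]]
force: [-37.2, 3.0, 19.5]
gripper_width: 0.0005
```

>>> carry_out --motion '[[[0,0.15,0,0,0,0,0],[0,0.15,0,0,0,0,0]]]'

```text
clock: 3.6
ee_pos: [0.4572, 0.1132, 0.0761]
orientation: [[0.998, -0.06, -0.037], [-0.059, -0.998, 0.011], [-0.038, -0.009, -0.999]]
force: [-16.8, 0.3, 10.5]
gripper_width: 0.0002
```

>>> carry_out --motion '[[[0,0.15,0,0,0,0,0],[0,0.15,0,0,0,0,0]]]'

```text
clock: 3.77
ee_pos: [0.4572, 0.1132, 0.0764]
orientation: [[0.997, -0.059, -0.058], [-0.058, -0.998, 0.012], [-0.059, -0.008, -0.998]]
force: [-17.4, 0.8, 10.3]
gripper_width: 0.0002
```

The toggle hit its stop: the push rose to 17–37 N and the tool stopped advancing. I'll back off and lift, and correct the slight tilt.

>>> carry_out --motion '[[[0,-0.8,0,0,0,0.3,0],[0,-0.8,0,-0.3,0,0.3,0],[0,-0.2,0,-1,0,0.1,0],[0,0,0,-1,0,0,0],[0,0,0,-1,0,0,0],[100,0,0.5,-1,0,0,-1],[100,0,1,-0.6,0,0,-1],[100,0,1,0,0,0,-1]]]'

```text
clock: 4.43
ee_pos: [0.4166, 0.0521, 0.2123]
orientation: [[0.977, 0.214, 0.013], [0.214, -0.977, 0.007], [0.014, -0.004, -1.0]]
force: [0.5, -0.1, 0.1]
gripper_width: 0.0185
```

```bash
python3 -c "
from h import *
snap('top','top1')
X=np.load('pics/top1.npz')['X']; h=X[:,:,2]; m=np.zeros(h.shape,bool); m[205:250,215:262]=1; m&=(h>.07)&(h<.1)
print('ball',m.sum(),X[m].mean(0))
plan((.46,-.22,.2,63.3))"
```

```text
ball 0 [nan nan nan]
t 4.48 at [0.4175 0.0489 0.2115] yaw 12.7 z [ 0.012  0.005 -1.   ] F [ 2.3 -0.5  0.6] w 0.0224
 to (0.46, -0.22, 0.2, 63.3) az -10.13 shift [-8.84  6.35  0.46] n 9 per [-0.98  0.71  0.05]<string>:5: RuntimeWarning: Mean of empty slice.
  ret = um.true_divide(
```

>>> carry_out --motion '[[[100,-0.1,1,0,0,0,-1],[100,-0.15,1,0,0,0,-1],[100,-0.25,1,0,0,0,-1],[100,-0.35,0.9,0,0,0,-1],[100,-0.45,0.9,0,0,0,-1],[100,-0.5,0.8,0,0,0,-1],[100,-0.55,0.8,0,0,0,-1],[100,-0.65,0.7,0,0,0,-1],[100,-0.7,0.7,0,0,0,-1],[100,-0.8,0.6,0,0,0,-0.5]]]'

```text
clock: 5.32
ee_pos: [0.4554, -0.2111, 0.2234]
orientation: [[0.465, 0.885, 0.031], [0.885, -0.465, -0.004], [0.011, 0.029, -1.0]]
force: [0.7, 0.7, 0.3]
gripper_width: 0.0874
```

```bash
python3 -c "
from h import *
c,im,dep=snap('top','top2')
X=np.load('pics/top2.npz')['X']; h=X[:,:,2]; m=np.zeros(h.shape,bool); m[200:250,215:262]=1; m&=(h>.07)&(h<.1)
print('ball',m.sum(),X[m].mean(0))
c,im,dep=snap('wrist','w2'); print(-c[2].T@c[3])
cv2.imwrite('pics/v2.png',np.hstack([cv2.resize(im,(400,300)),cv2.resize(np.load('pics/top2.npz')['im'][180:270,180:300],(400,300))])[:,:,::-1])
plan((.46,-.22,.2,63.3),(.46,-.22,.047,63.3))"
```

```text
ball 78 [0.47654364 0.11440574 0.08689129]
[ 0.4831599 -0.1572629  0.3707407]
t 5.42 at [ 0.4556 -0.2128  0.223 ] yaw 61.9 z [ 0.031 -0.005 -1.   ] F [ 0.5  1.3 -0.3] w 0.0881
 to (0.46, -0.22, 0.2, 63.3) az -0.28 shift [-0.18  0.29  0.92] n 1 per [-0.18  0.29  0.92]
 to (0.46, -0.22, 0.047, 63.3) az 0.0 shift [0.   0.   6.12] n 7 per [0.   0.   0.87]
```

View pics/v2.png

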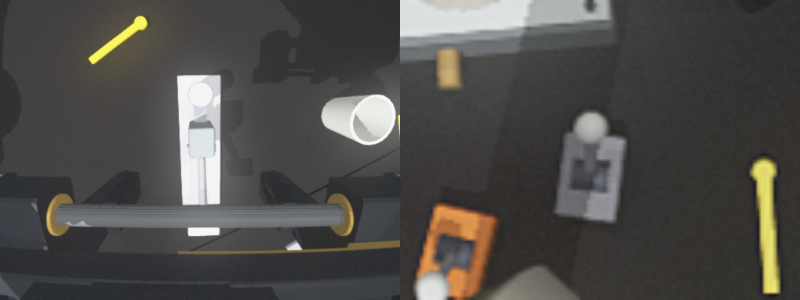

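The ball is now leaning away from the robot at (0.477,0.114), so the switch is off. The wrist view shows the jack lined up with the tool, with its block at (201,140) in the left panel. I'll go down and grip.

>>> carry_out --motion '[[[100,-0.15,0.3,0.9,0.34,-0.1,-0.3],[100,0,0,0.9,0,0,0],[100,0,0,0.9,0,0,0],[100,0,0,0.9,0,0,0],[100,0,0,0.8,0,0,0],[100,0,0,0.8,0,0,0],[100,0,0,0.6,0,0,0],[100,0,0,0,0,0,0]]]'

```text
clock: 6.08
ee_pos: [0.4654, -0.2209, 0.0792]
orientation: [[0.456, 0.89, 0.01], [0.89, -0.456, -0.006], [-0.001, 0.011, -1.0]]
force: [-0.8, 0.7, -1.1]
gripper_width: 0.088
```

```bash
python3 -c "
from h import *
plan((.46,-.22,.047,63.3))"
```

```text
t 6.08 at [ 0.4654 -0.2209  0.0792] yaw 62.9 z [ 0.01  -0.006 -1.   ] F [-0.8  0.7 -1.1] w 0.088
 to (0.46, -0.22, 0.047, 63.3) az -0.09 shift [-0.06 -0.21  1.29] n 2 per [-0.03 -0.1   0.64]
```

>>> carry_out --force 40 --motion '[[[100,0,-0.2,0.6,0.1,0,-0.1],[100,0,0,0.6,0,0,0],[100,0,0,0.2,0,0,0],[30,0,0,0,0,0,0],[30,0,0,0,0,0,0],[30,0,0,0,0,0,0],[30,0,0,0,0,0,0],[30,0,0,0,0,0,0],[30,0,0,0,0,0,0],[30,0,0,0,0,0,0]]]'

```text
clock: 6.92
ee_pos: [0.4653, -0.2197, 0.0518]
orientation: [[0.45, 0.893, 0.012], [0.893, -0.45, -0.009], [-0.003, 0.015, -1.0]]
force: [-0.0, -0.9, 0.8]
gripper_width: 0.0436
```

```bash
python3 -c "
from h import *
plan((.46,-.22,.047,63.3))"
```

```text
t 6.92 at [ 0.4653 -0.2197  0.0518] yaw 63.3 z [ 0.012 -0.009 -1.   ] F [-0.  -0.9  0.8] w 0.0436
 to (0.46, -0.22, 0.047, 63.3) az -0.01 shift [-0.11 -0.18  0.19] n 1 per [-0.11 -0.18  0.19]
```

>>> carry_out --motion '[[[44,-0.1,-0.3,0.3,0.15,0,0],[44,0,-0.2,0.2,0,0,0],[0,0,0,0,0,0,0],[0,0,0,0,0,0,0],[0,0,0,0,0,0,0],[0,0,0,0,0,0,0]]]'

```text
clock: 7.42
ee_pos: [0.4551, -0.2184, 0.04]
orientation: [[0.45, 0.893, 0.009], [0.893, -0.45, -0.009], [-0.004, 0.012, -1.0]]
force: [2.3, -0.8, 2.4]
gripper_width: 0.0357
```

>>> carry_out --motion '[[[0,0,0,-0.5,0,0,0],[0,0,0,-0.5,0,0,0],[0,0,0,0,0,0,0]]]'

```text
clock: 7.67
ee_pos: [0.4514, -0.216, 0.0619]
orientation: [[0.45, 0.893, -0.001], [0.893, -0.45, -0.002], [-0.002, -0.0, -1.0]]
force: [0.2, -0.3, -6.7]
gripper_width: 0.0358
```

```bash
python3 -c "
from h import *
c,im,dep=snap('wrist','w3')
X=np.load('pics/w3.npz')['X'];h=X[:,:,2]
s=ctrl.observe();R=np.array(s['orientation']);T=(X-np.array(s['ee_pos']))@R
# points in tool frame: block top and saddle
m=(abs(T[...,1])<.03)&(h>.03)&(h<.13)&(abs(T[...,0])<.15)&(dep>0)
n,l,st,ce=cv2.connectedComponentsWithStats(m.astype(np.uint8))
for i in range(1,n):
    if st[i,4]>80:
        P=T[l==i];H=h[l==i]; print(st[i],P.mean(0).round(4),np.percentile(P[:,0],[1,99]).round(4),np.percentile(P[:,1],[1,99]).round(4),np.percentile(H,[5,50,95]).round(4))
cv2.imwrite('pics/w3.png',im[:,:,::-1]); plan()"
```

```text
[  176    68   151   194 19459] [ 0.0392  0.     -0.0081] [0.0042 0.0912] [-0.0293  0.0294] [0.0306 0.0842 0.1081]
[ 179  291  153   31 3423] [-0.0155  0.0014 -0.0456] [-0.0892  0.0057] [-0.0288  0.0274] [0.0315 0.1081 0.1268]
t 7.72 at [ 0.4509 -0.2156  0.0608] yaw 63.2 z [-0.002 -0.001 -1.   ] F [-0.3  1.1 -7.8] w 0.0356
```

View pics/w3.png

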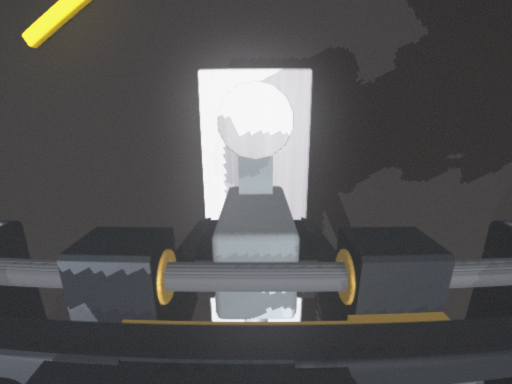

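The jack is gripped and lifted (wrist force −7.8 N). The saddle is at pixel (255,120) and the block is between the pads. I'll now find the saddle's offset in the tool frame.

```bash
python3 -c "
from h import *
c=cam('wrist'); s=ctrl.observe();R=np.array(s['orientation']);p=np.array(s['ee_pos'])
z=np.load('pics/w3.npz');X=z['X'];h=X[...,2]; T=(X-p)@R
print('saddle depth z',np.median(h[100:120,240:270]),'foot z',np.median(h[160:200,205:215]))
m=(h>.074)&(h<.094)&(T[...,0]>.035)&(abs(T[...,1])<.03); y,x=np.nonzero(m)
(cx,cy),r=cv2.minEnclosingCircle(np.c_[x,y].astype(np.float32)); print('circ',cx,cy,r,m.sum())
for uv in((255,120),(cx,cy)):
    q=(ray(c,uv,p[2]+.022)-p)@R; print('saddle tool',q.round(4))
# foot edges in tool frame => tool-jack yaw
L=(ray(c,[(199,70),(205,218),(311,70),(308,218)],p[2]-.04+.008)-p)@R; print(L.round(4))
sad=q[0,0]; off=q[0,1]
a=np.radians(97.5); d=np.array([np.cos(a),np.sin(a)]); n=np.array([np.sin(a),-np.cos(a)]); M=np.array([.654,.062])
f=lambda back:tuple((M-d*(sad+back)-n*off).round(4))
A=f(.11);B=f(0);print(A,B)
plan((*A,.065,97.5),(*A,.045,97.5),(*B,.043,97.5))"
```

```text
saddle depth z 0.08517540363132105 foot z 0.03117096088990494
circ 254.71609497070312 119.8643569946289 39.156795501708984 4679
saddle tool [[ 0.0628  0.0012 -0.0221]]
saddle tool [[ 0.0629  0.001  -0.0221]]
[[ 0.0917 -0.0329  0.0319]
 [-0.004  -0.0336  0.0321]
 [ 0.0916  0.035   0.0318]
 [-0.004   0.0375  0.0319]]
(np.float64(0.6755), np.float64(-0.1095)) (np.float64(0.6612), np.float64(-0.0005))
t 7.72 at [ 0.4509 -0.2156  0.0608] yaw 63.2 z [-0.002 -0.001 -1.   ] F [-0.3  1.1 -7.8] w 0.0356
 to (np.float64(0.6755), np.float64(-0.1095), 0.065, 97.5) az -6.86 shift [ 3.04  9.46 -0.17] n 10 per [ 0.3   0.95 -0.02]
 to (np.float64(0.6755), np.float64(-0.1095), 0.045, 97.5) az 0.0 shift [0.  0.  0.8] n 1 per [0.  0.  0.8]
 to (np.float64(0.6612), np.float64(-0.0005), 0.043, 97.5) az 0.0 shift [4.4  0.   0.08] n 5 per [0.88 0.   0.02]
```

>>> carry_out --motion '[[[0,0.6,0.4,0,0,0,-0.8],[0,0.6,0.45,0,0,0,-0.8],[0,0.55,0.5,0,0,0,-0.8],[0,0.5,0.5,0,0,0,-0.8],[0,0.5,0.55,0,0,0,-0.8],[0,0.45,0.6,0,0,0,-0.8],[0,0.4,0.65,0,0,0,-0.8],[0,0.35,0.7,0,0,0,-0.8],[0,0.3,0.7,0,0,0,0],[0,0.3,0.7,0,0,0,0]]]'

```text
clock: 8.55
ee_pos: [0.6055, -0.1162, 0.0408]
orientation: [[-0.113, 0.993, -0.039], [0.993, 0.114, 0.013], [0.017, -0.037, -0.999]]
force: [-17.2, -12.2, 30.9]
gripper_width: 0.0356
```

```bash
python3 -c "
from h import *
plan((.6716,-.08,.06,97.5),(.6716,-.08,.045,97.5))"
```

```text
t 8.55 at [ 0.6055 -0.1162  0.0408] yaw 96.5 z [-0.039  0.013 -0.999] F [-17.2 -12.2  30.9] w 0.0356
 to (0.6716, -0.08, 0.06, 97.5) az -0.2 shift [ 1.09  2.81 -0.77] n 3 per [ 0.36  0.94 -0.26]
 to (0.6716, -0.08, 0.045, 97.5) az 0.0 shift [0.  0.  0.6] n 1 per [0.  0.  0.6]
```

>>> carry_out --motion '[[[0,0,0,-0.5,-0.4,-0.2,0],[0,0.2,0.4,-0.3,0,0,0],[0,0.2,0.6,-0.15,0,0,-0.2],[0,0.2,0.6,-0.1,0,0,0],[0,0.2,0.6,-0.1,0,0,0],[0,0.1,0.4,-0.1,0,0,0],[0,0,0,0,0,0,0]]]'

```text
clock: 9.13
ee_pos: [0.6646, -0.0809, 0.0557]
orientation: [[-0.133, 0.991, -0.028], [0.991, 0.134, 0.007], [0.011, -0.027, -1.0]]
force: [-0.8, -0.2, -7.3]
gripper_width: 0.0357
```

```bash
python3 -c "
from h import *
plan((.6716,-.08,.06,97.5),(.6716,-.08,.045,97.5))
c,im,dep=snap('wrist','w4')"
```

```text
t 9.13 at [ 0.6646 -0.0809  0.0557] yaw 97.7 z [-0.028  0.007 -1.   ] F [-0.8 -0.2 -7.3] w 0.0357
 to (0.6716, -0.08, 0.06, 97.5) az 0.03 shift [ 0.    0.28 -0.17] n 1 per [ 0.    0.28 -0.17]
 to (0.6716, -0.08, 0.045, 97.5) az 0.0 shift [0.  0.  0.6] n 1 per [0.  0.  0.6]
```

View pics/w4.png

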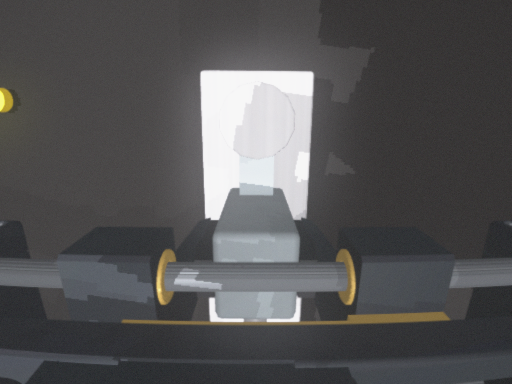

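The grip hasn't slipped: the saddle is still at about (257,120). I'll level the tool, lower it and move in to 40 mm short, then look at the mark.

>>> carry_out --motion '[[[0,0,0.3,0.1,-0.3,-0.1,0],[0,0,0.2,0.2,-0.1,0,0],[0,0.3,0,0.1,0,0,0],[0,0.4,0,0,0,0,0],[0,0.4,0,0,0,0,0],[0,0.3,0,0,0,0,0],[0,0,0,0,0,0,0]]]'

```text
clock: 9.77
ee_pos: [0.6667, -0.0456, 0.0399]
orientation: [[-0.129, 0.992, -0.002], [0.992, 0.129, 0.003], [0.004, -0.001, -1.0]]
force: [1.1, 1.5, -6.0]
gripper_width: 0.0355
```

```bash
python3 -c "
from h import *
c=cam('top');print(ray(c,(259.4,154),.085))
plan((.6664,-.04,.045,97.5))
c,im,dep=snap('wrist','w5')"
```

```text
[[0.65378965 0.06358327 0.085     ]]
t 9.77 at [ 0.6667 -0.0456  0.0399] yaw 97.4 z [-0.002  0.003 -1.   ] F [ 1.1  1.5 -6. ] w 0.0355
 to (0.6664, -0.04, 0.045, 97.5) az -0.02 shift [ 0.22  0.02 -0.2 ] n 1 per [ 0.22  0.02 -0.2 ]
```

View pics/w5.png

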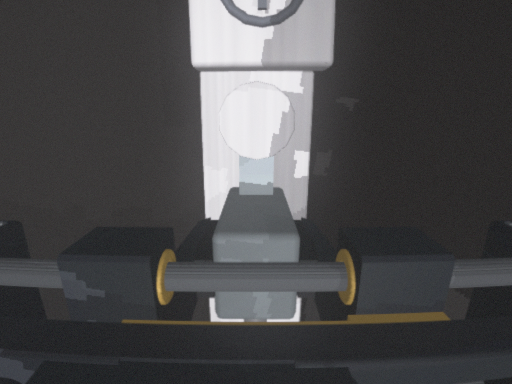

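The lug has come into view. Its end edge is at row 68 across columns 191–333, and the ring is centred at column ~262, above the saddle at (257,120).

```bash
python3 -c "
from h import *
c=cam('wrist'); s=ctrl.observe();R=np.array(s['orientation']);p=np.array(s['ee_pos'])
t=lambda uv,z:((ray(c,uv,z)-p)@R).round(4)
print('lug end corners/side pts',t([(193,68),(331,68),(262,68),(190,10),(336,10)],.084)[:,:2])
print('ring low/col',t([(262,26),(262,13)],.085)[:,:2])
print('saddle',t([(257,120)],p[2]+.022)[:,:2])
M=((np.array([.6538,.0632,.085])-p)@R);print('mark from top cam in tool',M.round(4))"
```

```text
lug end corners/side pts [[ 0.0806 -0.0214]
 [ 0.0806  0.0269]
 [ 0.0804  0.0027]
 [ 0.0994 -0.0216]
 [ 0.0994  0.0277]]
ring low/col [[0.0938 0.0027]
 [0.0978 0.0027]]
saddle [[0.0622 0.0011]]
mark from top cam in tool [ 0.1101  0.0012 -0.0447]
```

>>> carry_out --motion '[[[0,0.3,0.05,-0.1,0,0,0],[0,0.4,0,-0.03,0,0,0],[0,0.4,0,-0.03,0,0,0],[0,0.4,0,-0.03,0,0,0],[0,0.25,0,0,0,0,0],[0,0,0,0,0,0,0]]]'

```text
clock: 10.32
ee_pos: [0.6598, 0.0029, 0.0431]
orientation: [[-0.129, 0.992, -0.008], [0.992, 0.129, 0.005], [0.006, -0.007, -1.0]]
force: [-0.4, -0.9, -7.5]
gripper_width: 0.0353
```

```bash
python3 -c "
from h import *
s=ctrl.observe();R=np.array(s['orientation']);p=np.array(s['ee_pos'])
d=.0465;P0=np.array([.6667,-.0456,.0399]);T=P0+np.array([-.129,.992,0])*.0465+np.array([.992,.129,0])*.0014
print(T, ((T-p)@R/.025).round(2)); plan()"
```

```text
[0.6620903 0.0007086 0.0399   ] [-0.1   0.08  0.13]
t 10.32 at [0.6598 0.0029 0.0431] yaw 97.4 z [-0.008  0.005 -1.   ] F [-0.4 -0.9 -7.5] w 0.0353
```

>>> carry_out --motion '[[[0,-0.1,0.1,0,-0.1,-0.1,0],[0,0,0,0.1,0,0,0],[0,0,0,0.1,0,0,0],[0,0,0,0,0,0,0]]]'

```text
clock: 10.65
ee_pos: [0.6634, 0.0008, 0.0401]
orientation: [[-0.13, 0.991, 0.005], [0.992, 0.13, -0.004], [-0.005, 0.004, -1.0]]
force: [0.3, 0.3, -7.9]
gripper_width: 0.0356
```

```bash
python3 -c "
from h import *
s=ctrl.observe();R=np.array(s['orientation']);p=np.array(s['ee_pos'])
T=np.array([.6621,.0007,.0385]); print(((T-p)@R/.025).round(2)); plan()"
```

```text
[ 0.   -0.05  0.07]
t 10.65 at [0.6634 0.0008 0.0401] yaw 97.5 z [ 0.005 -0.004 -1.   ] F [ 0.3  0.3 -7.9] w 0.0356
```

>>> carry_out --motion '[[[0,0,-0.05,0.08,0,0,0],[0,0,0,0.08,0,0,0],[0,0,0,0.08,0,0,0]]]'

```text
clock: 10.9
ee_pos: [0.6635, 0.0004, 0.0398]
orientation: [[-0.129, 0.992, 0.01], [0.992, 0.129, -0.003], [-0.004, 0.01, -1.0]]
force: [-6.1, 2.2, 13.1]
gripper_width: 0.0355
```

```bash
python3 -c "
from h import *
s=ctrl.observe();R=np.array(s['orientation']);p=np.array(s['ee_pos'])
T=np.array([.6621,.0007,.0385]); print(((T-p)@R/.025).round(2)); plan()
c,im,dep=snap('wrist','w6')
c=cam('wrist');im=im[:260]
cv2.imwrite('pics/w6c.png',im[:,:,::-1])"
```

```text
[ 0.02 -0.05  0.05]
t 10.9 at [6.635e-01 4.000e-04 3.980e-02] yaw 97.4 z [ 0.01  -0.003 -1.   ] F [-6.1  2.2 13.1] w 0.0355
```

View pics/w6c.png

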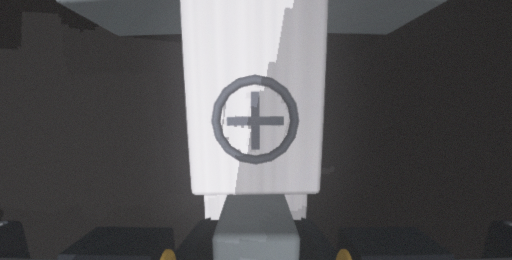

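The jack is on the table (force has turned upward) and the mark is centred at (255,120). I'll compare that with the saddle axis.

```bash
python3 -c "
from h import *
c=cam('wrist'); s=ctrl.observe();R=np.array(s['orientation']);p=np.array(s['ee_pos'])
print(((ray(c,(255,119.5),.085)-p)@R).round(4))"
```

```text
[[ 0.0628  0.0003 -0.0454]]
```

The saddle is centred to about 1 mm. I'll release, rise, and move over the pad with the fingers shut.

>>> carry_out --motion '[[[70,0,0,0,0,0,0],[70,0,0,0,0,0,0],[70,0,0,0,0,0,0],[70,0,0,0,0,0,0],[70,0,0,-0.6,0,0,0],[70,0,0,-1,0,0,0],[70,0,0,-1,0,0,0],[70,0,0,-1,0,0,0],[70,0,0,-1,0,0,0],[0,0,0,-0.5,0,0,0]]]'

```text
clock: 11.78
ee_pos: [0.6628, -0.0019, 0.1708]
orientation: [[-0.126, 0.992, 0.012], [0.992, 0.126, -0.004], [-0.006, 0.011, -1.0]]
force: [0.8, -1.4, 0.1]
gripper_width: 0.0569
```

```bash
python3 -c "
from h import *
z=np.load('pics/top0.npz')
g=np.array([.6635,.0004])+np.array([-.129,.992])*-.0015; b=np.array([-.129,.992])
u=g-b*.107; print(u)
snap('top','top3'); X=np.load('pics/top3.npz')['X'];h=X[...,2]
m=(abs((X[...,:2]-u)).max(-1)<.04)&(h>.09)&(h<.125); print('pad',m.sum(),X[m].mean(0))
plan((*u,.135,97.5))"
```

```text
[ 0.6774965 -0.107232 ]
pad 219 [ 0.67424985 -0.10675159  0.10948797]
t 11.83 at [ 0.6634 -0.002   0.1725] yaw 97.2 z [ 0.015 -0.005 -1.   ] F [0.9 0.4 2.5] w 0.0533
 to (np.float64(0.6774965), np.float64(-0.10723200000000001), 0.135, 97.5) az -0.05 shift [-4.25  0.01  1.5 ] n 5 per [-0.85  0.    0.3 ]
```

>>> carry_out --motion '[[[0,-0.8,0,0,0.15,0.1,0],[0,-0.9,0,0,0,0,0],[0,-0.9,0,0,0,0,0],[0,-0.9,0,0.3,0,0,0],[0,-0.6,0,0.4,0,0,0],[0,0,0,0.3,0,0,0],[0,0,0,0,0,0,0]]]'

```text
clock: 12.42
ee_pos: [0.6773, -0.1073, 0.1434]
orientation: [[-0.127, 0.992, 0.002], [0.992, 0.127, 0.002], [0.002, 0.002, -1.0]]
force: [-0.6, 1.0, -0.2]
gripper_width: 0.0064
```

```bash
python3 -c "
from h import *
plan((.6771,-.110,.115,97.4),(.6775,-.115,.08,97.4),(.678,-.120,.05,97.4))"
```

```text
t 12.42 at [ 0.6773 -0.1073  0.1434] yaw 97.3 z [ 0.002  0.002 -1.   ] F [-0.6  1.  -0.2] w 0.0064
 to (0.6771, -0.11, 0.115, 97.4) az -0.02 shift [-0.11 -0.02  1.14] n 2 per [-0.05 -0.01  0.57]
 to (0.6775, -0.115, 0.08, 97.4) az 0.0 shift [-0.2  -0.01  1.4 ] n 2 per [-0.1 -0.   0.7]
 to (0.678, -0.12, 0.05, 97.4) az 0.0 shift [-0.2  -0.01  1.2 ] n 2 per [-0.1 -0.   0.6]
```

Approach, then press slowly.

>>> carry_out --motion '[[[0,-0.05,0,0.5,0,0,0],[0,-0.05,0,0.5,0,0,0],[0,-0.05,0,0.3,0,0,0],[0,-0.05,0,0.3,0,0,0],[0,-0.05,0,0.3,0,0,0]]]'

```text
clock: 12.83
ee_pos: [0.679, -0.1099, 0.095]
orientation: [[-0.131, 0.991, 0.005], [0.991, 0.131, 0.0], [-0.0, 0.005, -1.0]]
force: [-2.6, -6.3, 9.1]
gripper_width: 0.0005
```

>>> carry_out --motion '[[[0,-0.05,0,0.35,0,0,0],[0,-0.05,0,0.35,0,0,0],[0,-0.05,0,0.35,0,0,0],[0,-0.05,0,0.35,0,0,0]]]'

```text
clock: 13.17
ee_pos: [0.6806, -0.1168, 0.0641]
orientation: [[-0.132, 0.991, 0.01], [0.991, 0.132, -0.008], [-0.009, 0.009, -1.0]]
force: [-4.5, 0.8, 8.8]
gripper_width: 0.0003
```

```bash
python3 -c "
from h import *
plan((.678,-.120,.05,97.4))
snap('top','top4'); X=np.load('pics/top4.npz')['X'];h=X[...,2]
for n,f in(('0',-1),('4',-1)):
    X=np.load('pics/top%s.npz'%n)['X']; print(n,'lug z',np.median(X[149:160,252:268,2]),'lid z',np.median(X[150:165,236:241,2]))"
```

```text
t 13.17 at [ 0.6806 -0.1168  0.0641] yaw 97.6 z [ 0.01  -0.008 -1.   ] F [-4.5  0.8  8.8] w 0.0003
 to (0.678, -0.12, 0.05, 97.4) az 0.04 shift [-0.11 -0.12  0.56] n 1 per [-0.11 -0.12  0.56]
0 lug z 0.08410811633439857 lid z 0.08371871713808697
4 lug z 0.10712331039659036 lid z 0.10175815049855383
```

>>> carry_out --motion '[[[0,-0.05,-0.1,0.25,0,0,0],[0,-0.05,-0.05,0.25,0,0,0],[0,-0.05,0,0.2,0,0,0]]]'

```text
clock: 13.47
ee_pos: [0.6802, -0.1186, 0.0506]
orientation: [[-0.134, 0.991, 0.019], [0.991, 0.134, -0.007], [-0.01, 0.018, -1.0]]
force: [-17.9, 7.2, 40.8]
gripper_width: 0.0002
```

>>> carry_out --motion '[[[0,0,0,0.15,0,0,0],[0,0,0,0.15,0,0,0]]]'

```text
clock: 13.63
ee_pos: [0.6802, -0.1184, 0.0517]
orientation: [[-0.136, 0.991, 0.022], [0.991, 0.136, -0.011], [-0.014, 0.02, -1.0]]
force: [-13.6, -1.2, 24.7]
gripper_width: 0.0003
```

```bash
python3 -c "
from h import *
plan((.678,-.120,.05,97.4))
snap('top','top5')
X=np.load('pics/top5.npz')['X']; print('lug z',np.median(X[149:160,252:268,2]),'lid z',np.median(X[150:165,236:241,2]))"
```

```text
t 13.63 at [ 0.6802 -0.1184  0.0517] yaw 97.8 z [ 0.022 -0.011 -1.   ] F [-13.6  -1.2  24.7] w 0.0003
 to (0.678, -0.12, 0.05, 97.4) az 0.08 shift [-0.05 -0.09  0.07] n 1 per [-0.05 -0.09  0.07]
lug z 0.1150480107621785 lid z 0.10814817797318635
```

The handle is at its stop (force up to about 40 N, pad at 50 mm) and the lug has risen about 31 mm. I'll let it up slowly.

>>> carry_out --motion '[[[0,0,-0.05,-0.2,0.2,0.15,0.1],[0,0,0,-0.3,0,0,0],[0,0.05,0,-0.35,0,0,0],[0,0.05,0,-0.35,0,0,0],[0,0.05,0,-0.35,0,0,0],[0,0.05,0,-0.35,0,0,0],[0,0.05,0,-0.35,0,0,0],[0,0.05,0,-0.4,0,0,0],[0,0.05,0,-0.5,0,0,0],[0,0,0,-0.5,0,0,0]]]'

```text
clock: 14.52
ee_pos: [0.6775, -0.1044, 0.1523]
orientation: [[-0.131, 0.991, 0.007], [0.991, 0.131, 0.0], [-0.001, 0.007, -1.0]]
force: [-0.2, 0.2, 0.3]
gripper_width: 0.0005
```

>>> carry_out --motion '[[[0,0,0,-0.4,0,0,0],[0,0,0,0,0,0,0],[0,0,0,0,0,0,0],[0,0,0,0,0,0,0],[0,0,0,0,0,0,0],[0,0,0,0,0,0,0]]]'

```text
clock: 15.02
ee_pos: [0.6777, -0.105, 0.164]
orientation: [[-0.13, 0.991, 0.008], [0.991, 0.13, -0.001], [-0.002, 0.008, -1.0]]
force: [-0.3, -0.2, -0.6]
gripper_width: 0.0002
```

```bash
python3 -c "
from h import *
plan((.6775,-.1085,.118,97.4))
snap('top','top6');snap('scene','sc6')
X=np.load('pics/top6.npz')['X']; print('lug z',np.median(X[149:160,252:268,2]),'lid z',np.median(X[150:165,236:241,2]))
a=np.load('pics/top6.npz')['im'][120:220,240:390];b=np.load('pics/sc6.npz')['im'][130:280,100:325]
cv2.imwrite('pics/v6.png',np.hstack([cv2.resize(a,(400,267)),cv2.resize(b,(400,267))])[:,:,::-1])"
```

```text
t 15.02 at [ 0.6777 -0.105   0.164 ] yaw 97.5 z [ 0.008 -0.001 -1.   ] F [-0.3 -0.2 -0.6] w 0.0002
 to (0.6775, -0.1085, 0.118, 97.4) az 0.02 shift [-0.14 -0.02  1.84] n 2 per [-0.07 -0.01  0.92]
lug z 0.0838849058786529 lid z 0.0835273011719469
```

View pics/v6.png

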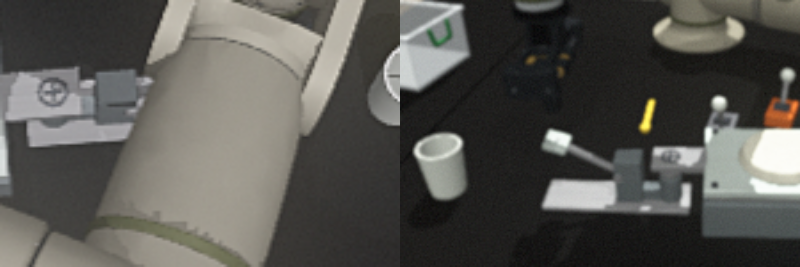

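The handle is back up and the lid is closed (lug at 83.9 mm). The toggle is still off, and the cup and stick are in place. A quick check that the jack hasn't moved, then the second press.

```bash
python3 -c "
from h import *
for n in('top3','top6','top5'):
    z=np.load('pics/%s.npz'%n);X=z['X'];h=X[...,2]; 
    m=(abs(X[...,0]-.664)<.03)&(X[...,1]>-.03)&(X[...,1]<.024)&(h>.079)&(h<.09)
    m=cv2.morphologyEx(m.astype(np.uint8),cv2.MORPH_OPEN,np.ones((3,3)))>0
    r=cv2.minAreaRect(X[m][:,:2].astype(np.float32)*1000) if m.sum()>20 else None; print(n,m.sum(),r)
    m=(h>.004)&(h<.013)&(abs(X[...,0]-.66)<.06)&(X[...,1]>-.15)&(X[...,1]<.12)
    print('foot front y',np.percentile(X[m][:,1],99) if m.sum() else 0,m.sum(),'min x',np.percentile(X[m][:,0],2))
"
```

```text
top3 0 None
foot front y -0.08513305705590393 234 min x 0.6370132965422575
top6 201 ((662.5033569335938, 0.39804649353027344), (36.78891372680664, 42.044551849365234), 8.687700271606445)
foot front y 0.09041790650699959 344 min x 0.617964548381772
top5 187 ((662.0869750976562, 0.5700473785400391), (36.94558334350586, 40.853271484375), 9.353370666503906)
foot front y 0.09062421059033222 444 min x 0.6193508386992796
```

The jack is unmoved: the saddle works out at (0.653,0.064) and the mark at (0.654,0.063).

>>> carry_out --motion '[[[0,-0.1,0,0.6,0.05,0,0],[0,-0.1,0,0.6,0,0,0],[0,-0.05,0,0.4,0,0,0],[0,-0.05,-0.03,0.35,0,0,0],[0,-0.05,-0.03,0.35,0,0,0],[0,-0.05,-0.03,0.35,0,0,0],[0,-0.05,-0.03,0.35,0,0,0],[0,-0.05,-0.03,0.35,0,0,0]]]'

```text
clock: 15.78
ee_pos: [0.6794, -0.1215, 0.0811]
orientation: [[-0.13, 0.991, 0.017], [0.991, 0.13, -0.009], [-0.011, 0.015, -1.0]]
force: [-0.2, 0.7, 7.3]
gripper_width: 0.0003
```

```bash
python3 -c "
from h import *
plan((.6795,-.1185,.05,97.4))"
```

```text
t 15.78 at [ 0.6794 -0.1215  0.0811] yaw 97.5 z [ 0.017 -0.009 -1.   ] F [-0.2  0.7  7.3] w 0.0003
 to (0.6795, -0.1185, 0.05, 97.4) az 0.02 shift [0.12 0.02 1.24] n 2 per [0.06 0.01 0.62]
```

>>> carry_out --motion '[[[0,0,-0.02,0.35,0.1,0.1,0],[0,0,-0.02,0.35,0,0,0],[0,0,-0.02,0.3,0,0,0],[0,0,-0.02,0.25,0,0,0],[0,0,0,0.2,0,0,0]]]'

```text
clock: 16.2
ee_pos: [0.6801, -0.1247, 0.0492]
orientation: [[-0.129, 0.992, 0.017], [0.992, 0.129, -0.006], [-0.008, 0.016, -1.0]]
force: [-11.7, 3.6, 32.9]
gripper_width: 0.0003
```

>>> carry_out --motion '[[[0,0,0,0.2,0,0,0],[0,0,0,0.2,0,0,0]]]'

```text
clock: 16.37
ee_pos: [0.6804, -0.1246, 0.0486]
orientation: [[-0.13, 0.991, 0.021], [0.991, 0.13, -0.008], [-0.011, 0.02, -1.0]]
force: [-19.2, 3.9, 42.5]
gripper_width: 0.0002
```

```bash
python3 -c "
from h import *
plan()
snap('top','top7');snap('scene','sc7');plan()
X=np.load('pics/top7.npz')['X']; print('lug z',np.median(X[149:160,252:268,2]),'lid z',np.median(X[150:165,236:241,2]))
b=np.load('pics/sc7.npz')['im'][120:290,90:360]
cv2.imwrite('pics/v7.png',cv2.resize(b,None,fx=2.4,fy=2.4)[:,:,::-1])"
```

```text
t 16.37 at [ 0.6804 -0.1246  0.0486] yaw 97.5 z [ 0.021 -0.008 -1.   ] F [-19.2   3.9  42.5] w 0.0002
t 16.47 at [ 0.6803 -0.1246  0.0489] yaw 97.5 z [ 0.022 -0.008 -1.   ] F [-16.5   3.8  37.7] w 0.0006
lug z 0.1156912968472734 lid z 0.10806127073348548
```

View pics/v7.png

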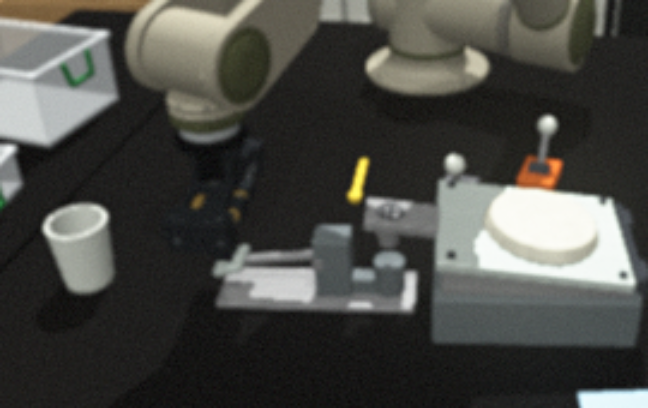

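The handle is fully down and the lid raised, with the lug at about 115.7 mm, as in the first press. I'll ease the held push to about 20 N, take out some of the sideways load, and check once more.

>>> carry_out --motion '[[[0,0,-0.1,0.15,0,0,0],[0,0,-0.03,0.14,0,0,0],[0,0,0,0.14,0,0,0]]]'

```text
clock: 16.72
ee_pos: [0.6803, -0.1247, 0.0501]
orientation: [[-0.131, 0.991, 0.037], [0.991, 0.131, -0.011], [-0.016, 0.035, -0.999]]
force: [-10.5, 1.5, 21.7]
gripper_width: 0.0002
```

```bash
python3 -c "
from h import *
plan()
for i in range(4): snap('top','top8')
plan()
X=np.load('pics/top8.npz')['X']; print('lug z',np.median(X[149:160,252:268,2]),'lid z',np.median(X[150:165,236:241,2]))
h=X[...,2];m=np.zeros(h.shape,bool); m[200:250,215:262]=1; m&=(h>.07)&(h<.1);print('ball',X[m].mean(0))"
```

```text
t 16.72 at [ 0.6803 -0.1247  0.0501] yaw 97.5 z [ 0.037 -0.011 -0.999] F [-10.5   1.5  21.7] w 0.0002
t 16.92 at [ 0.6802 -0.1247  0.0501] yaw 97.5 z [ 0.036 -0.011 -0.999] F [-9.3  2.2 20.6] w 0.0006
lug z 0.11467652976883166 lid z 0.1079234387888185
ball [nan nan nan]<string>:7: RuntimeWarning: Mean of empty slice.
  ret = um.true_divide(
```

```bash
python3 -c "
from h import *
print(ctrl.finish_job())"
```

```text
the job is handed in; nothing more can be done
None
```

The job is done and handed in at about 17 s of the 72 s allowed; no verdict was reported.

- **Switch:** I pushed the grey switch's toggle to its stop. The ball was then leaning away from the robot at (0.477, 0.114). The orange look-alike was not touched.
- **Jack:** It stands with its saddle within about 1–2 mm of the mark, checked by the wrist camera at release and again by the top camera after the first pump. I let go of it before pumping.
- **Pumping:** The first press reached the stop, with the lug rising from 84 to 115 mm. It then came all the way back up and the lid closed (lug 83.9 mm). The second press is being held at the stop with about 20 N, lug 115 mm and steady over the last 0.2 s.
- **Bystanders:** The cup and stick were where they started in the last scene views. The spoon was never approached and I did not re-check it.

**Checks that failed or disagreed:**
- The arm hid the ball from the top camera at the end, so my last numeric check of the toggle gave nothing. The ball still appeared in the last scene picture.
- The jack sagged onto the table once while being carried (about 31 N), then was lifted again without slipping in the grip.
- Fingertip push peaked at about 42 N vertically (47 N with the sideways part) on the handle pad and about 42 N on the toggle. That is above 40 N, but it was the fingertips; I took that limit to cover only the arm and gripper body. It is well under the 120 N wrist limit.

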